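# Find the unlocked hard drive in the cage and push it out of its snap detent

## Robot

A 6-joint arm with a two-finger parallel gripper is mounted at the origin on the work surface. World frame = base frame: x ahead of the robot, y to its left, z up, the work surface at z = 0. Lengths are in m, angles in rad, forces in N, time in s.
With the tool pointing down it reaches from about 0.375 to 0.975 m from the base axis. Payload 3.8 kg.
Tool frame: the origin (TCP) lies at the very end of the fingers, on their centre line; the grasp point (between the pads) lies 19 mm behind it; z points along the fingers, y is the line along which they close (so a half turn about z gives the same grasp; the last joint's range is limited). The gripper opens to 85 mm and grips with 20 to 120 N. Pads are 22 mm wide; open, the fingers measure 114 mm over their backs; the gripper's body (76 mm by 85 mm) begins 54 mm behind the grasp point. The pads swing forward as they close: fully open they stand 13 mm farther back than shut.
Start: joints at [-1.182, 0.264, 1.604, -0, 1.274, -0.037], TCP at [0.279, -0.615, 0.231] pointing down, gripper open.
Joint ranges: [-2.63, 2.63], [-0.94, 2.18], [0.31, 2.57], [-1.31, 4.45], [0, 2.66], [-2.55, 2.55]. Speed limits (rad/s): [2.57, 2.57, 3.14, 3.14, 3.14, 3.14].

## Interface

Orientations are given as a rotation vector (axis times angle).
In Python, from workcell import monitor, viewer, job gives the robot as it stands. The module is installed in compiled form; this text tells all that it offers.
- The arm moves only by the tool step_arm, never from a script. Its argument "series" is one flat list of numbers, 4 for each row, row after row: the shift along the tool's x, y, z in m, then the turn about the tool's z in rad. A call has 1 to 8 rows; each row is the pose to reach, as a shift and turn from the pose commanded when the call began, along the tool's axes at that moment; what a row does not reach only later rows make up. A row lasts 1/8 s, in which the tool goes at most 62.5 mm and 10.7 degrees, less where a joint would pass 70% of its speed; a pose out of reach is approached as far as the arm can. A call with a gripper value outside its range is refused whole. "gripper" is the opening, from 0 (shut) to 1 (fully open), set as the call begins (left out, the last holds). The fingers move at their own pace and stop on an object; "newtons" is the grip in N (left out, the last holds). Time passes only in rows, so rows that repeat a pose let the fingers close. It gives the time, the measured TCP pose, the force, the opening and the grip force at its end, in the units of the state.
- monitor.read_state(): the state, without advancing time (a new reading comes with each control period).
- viewer.read_camera(name): name is "side" or "top"; returns a dict with "image" (420x560x3 uint8, red, green, blue), "intrinsics" (3x3 intrinsics, pixels), "T" (4x4, takes a point from camera to world coordinates). Camera axes: x right, y up, looking along -z (the intrinsics and any distortion apply to the point x, -y, -z); pixel columns grow to the right and rows downward; lengths in m; the calibration is good to about 2 mm. A picture is of the moment at which its call begins. There is no depth.
- job.finish_job(): hands the job in; it is judged then, once.
Trained networks look in a picture, given as the dict that the camera call returned (one of the last four; its "shot" number tells which), for a name from the list of things; names that differ only in an ending like _2 or _b are one class to them, and where a whole thing is asked for, a point or a joint stands for the part that bears it (a point fixed in the world has none). Each returns a list of dicts, best first, with "score" (0 to 1); they miss things now and then, are a little off and sometimes report something else, mostly with a low value. They report only what shows in the picture. A call takes as long as a camera call. They do not tell look-alikes from the thing itself.
- viewer.boxes_of(picture, label): "extent" ([centre column, centre row, width, height] in pixels, round what is visible of it).
- viewer.spot_point(picture, label): "point" ([column, row] in pixels: a listed point, or the origin of a listed thing).
The state is a dict: "time": time; "q": joint angles; "joint_vel": joint speeds; "joint_torque": joint torques, N m; "tool_pos": TCP position; "tcp_rot": TCP orientation; "wrist_force": force on the tool from outside, world axes, zero at the start; "torque": the same for the moment, N m; "width": opening from 0.0 (shut) to 1.0 (fully open); "grip_force": force on a finger pad.
Only numpy, scipy, OpenCV 4.12 (cv2) and the standard library are available. Lean on these libraries where they do the work, as an engineer would, in place of code of your own. Each camera call takes 0.05 s, during which the arm holds its last target. There are 200 camera calls.

## Task

One of the two hard drives in the white cage is still held by a hidden lock screw; the other is only clicked in. Feel from behind which one gives, never pressing on a drive harder than about 35 N, push that drive out of its click and then draw it right out of the cage (its orange rib is there to pull on, once it shows). Leave it lying flat on the blue mat, wholly clear in front of the cage, with the locked drive still seated and the other things on the bench undisturbed.

Things in the scene. Friction and masses are not known exactly. Their poses are not given: they have to be found in the camera images.
- cage: white drive cage fixed to the bench, two bays side by side, 147 long (x) x 240 wide (y), no floor: drives slide on the flat bench, z = 0. Origin: on the bench at its centre; z up; drives come out towards its -x (front) only. Outer walls y +-116 to +-120, middle wall y -12 to +12. Blue knobs (top at z 26) stick out 14 from the outer walls at x 0.
- bay_left (a point): centre of the bay at cage y +64, on the bench; bay 104 wide, open at front and rear. Spring balls in its walls sit in notches of the drive's sides. An unlocked drive gives way at 10 to 20 N of push on its rear face towards cage -x, is free of the click after about 7 mm of travel, then slides with 3 to 12 N. The locked one has 1 to 3 mm of play, then is rigid.
- bay_right (a point): the same for the bay at cage y -64; bay and springs as in the left bay. The hidden lock is in one of the two bays, at random.
- roof_front (a point): middle of the front edge of the roof's top (cage x -73.5, z 48). The roof, 2 thick, underside z 46, spans all the width from here back to roof_rear; the ribs of seated drives are just under this edge, out of reach.
- roof_rear (a point): middle of the rear edge of the roof's top (cage x +18.5, z 48). From here back to x +73.5 the bays are open above and their walls only 20 high. A finger from above pushing a drive's rear face can go on for some 50 mm until it meets this edge; the rib is then that far out in front of the roof.
- drive_a: one of two identical hard drives, one per bay (which bay varies; either may be locked), black with aluminium top, 147 long (x) x 102 wide x 26 high, 0.45-0.7 kg. Origin: centre of underside; x along its length, z up; seated, it sits at cage x = 0 with the cage's axes. Rear face x +73.5, flat, z 0 to 26. Front end x -73.5, with an orange rib on top. Too wide to grasp: push or hook it.
- drive_b: one of two identical hard drives, one per bay (which bay varies; either may be locked), black with aluminium top, 147 long (x) x 102 wide x 26 high, 0.45-0.7 kg. Origin: centre of underside; x along its length, z up; seated, it sits at cage x = 0 with the cage's axes. Rear face x +73.5, flat, z 0 to 26. Front end x -73.5, with an orange rib on top. Too wide to grasp: push or hook it.
- rib_a (a point): middle of the top edge (z 42 above the bench) of drive_a's orange pull rib, 5 thick in drive x (x -73.5 to -68.5), 70 wide, standing 16 above the drive's flat top (z 26 to 42). Can be hooked from behind or pinched from above once it is out in front of the roof.
- rib_b (a point): middle of the top edge (z 42 above the bench) of drive_b's orange pull rib, 5 thick in drive x (x -73.5 to -68.5), 70 wide, standing 16 above the drive's flat top (z 26 to 42). Can be hooked from behind or pinched from above once it is out in front of the roof.
- screwdriver: loose screwdriver lying on the bench beyond the cage, about 200 long, 30 high; bystander
- bowl: steel parts bowl, 100 diameter, 40 high, to the right (-y) of the work; bystander; origin under its centre
- heatsink: finned heat sink, 70 x 70 x 42 high, to the left (+y) of the cage; bystander; origin under its centre
Mind the look-alikes: they are no part of the job. What is shaped like the drive_b but turquoise is not meant. What is shaped like the drive_a but red is not meant.

How it is judged:
On the way:
1. the unlocked drive is out of its click, at least 20 mm towards the front (x of any of drive_a, drive_b in the frame of cage below -0.02 m), for 0.1 s.
At the end, for the whole second after the job is handed in: One drive lies flat (within 3 degrees, on the bench) and at rest in front of the cage, its centre 148 to 350 mm before the cage's centre (so its rear end is past the cage's front edge) and within 200 mm sideways; the other is still seated within 6 mm of its place (((x of drive_a in the frame of cage between -0.35 and -0.148 m and y of drive_a in the frame of cage between -0.2 and 0.2 m and height (world z) of drive_a below 0.006 m and angle between drive_a's own z axis and vertical below 0.06 rad and linear speed of drive_a below 0.01 m/s and x of drive_b in the frame of cage between -0.006 and 0.006 m) or (x of drive_b in the frame of cage between -0.35 and -0.148 m and y of drive_b in the frame of cage between -0.2 and 0.2 m and height (world z) of drive_b below 0.006 m and angle between drive_b's own z axis and vertical below 0.06 rad and linear speed of drive_b below 0.01 m/s and x of drive_a in the frame of cage between -0.006 and 0.006 m))); the robot touches nothing.
It fails at once if a drive is pressed by the robot with more than 40 N (contact force between any of the fingers, the arm and drive_a above 40 N or contact force between any of the fingers, the arm and drive_b above 40 N).
It fails at once if a bystander (screwdriver, bowl, heat sink) is moved more than 15 mm (distance of any of screwdriver, bowl, heatsink from where it was at the start of the episode above 0.015 m).
It also fails if it takes over 58 s, if anything falls off the work surface, if the arm or the gripper's body presses on something with over 40 N, if the wrist force passes 120 N, or if a joint passes its speed limit or range.

## Working session

There is one attempt and no reset: what is moved stays moved. The work goes in short steps, Python scripts to look and compute and a tool call to move; the robot and the scene stay as the last step left them, time stands still between calls to the robot, and variables do not carry over. Pictures are saved under pics/ and viewed, at most 10 in all, crops included, and the job is handed in when it is done.

Besides the shell and the picture viewer there is one more tool, called as a command line: name --argument value ..., lists and objects as JSON in quotes. step_arm: Moves the arm, as the interface text tells. Its arguments: {"type":"object","properties":{"series":{"type":"array"},"gripper":{"type":"number"},"newtons":{"type":"number"}},"required":["series"]}

```bash
mkdir -p pics; cat > h.py <<'E'
import numpy as np, cv2
from workcell import monitor, viewer, job
def ray(p,uv):
    K=np.array(p["intrinsics"]);T=np.array(p["T"])
    d=np.linalg.inv(K)@np.array([uv[0],uv[1],1.]); d=T[:3,:3]@np.array([d[0],-d[1],-d[2]])
    return T[:3,3],d
def at_z(p,uv,z):
    o,d=ray(p,uv); return o+d*(z-o[2])/d[2]
def proj(p,X):
    T=np.array(p["T"]);c=T[:3,:3].T@(np.array(X)-T[:3,3]);u=np.array(p["intrinsics"])@np.array([c[0],-c[1],-c[2]]);return u[:2]/u[2]
E
python3 - <<'E'
from h import *
np.set_printoptions(precision=4,suppress=True)
Z=dict(cage=0,bay_left=0,bay_right=0,roof_front=.048,roof_rear=.048,drive_a=0,rib_a=.042,screwdriver=.01,bowl=0,heatsink=0)
for n in ["top","side"]:
    p=viewer.read_camera(n); print(n,[k for k in p if k!='image'],np.array(p["T"])[:3])
    cv2.imwrite(f"pics/{n}0.png",p["image"][:,:,::-1])
    for l,z in Z.items():
        for r in viewer.spot_point(p,l)[:4]: print(l,round(r["score"],2),np.round(r["point"],1),at_z(p,r["point"],z)[:2])
s=monitor.read_state();print(s)
E
```

```text
top ['intrinsics', 'T', 'shot'] [[-0.0157  0.9775 -0.2102  0.3135]
 [-0.9999 -0.0156  0.0017  0.094 ]
 [-0.0016  0.2102  0.9777  1.3245]]
cage 0.74 [279.4 251.9] [0.5057 0.1113]
bay_left 0.72 [283.1 228. ] [0.5757 0.0997]
roof_front 0.79 [305.  256.7] [0.4843 0.0401]
roof_rear 0.93 [271.9 249.5] [0.5058 0.1315]
roof_rear 0.22 [305.8 256.1] [0.4859 0.0378]
drive_a 0.87 [273.8 272.4] [0.4471 0.1281]
drive_a 0.86 [424.6 276.1] [ 0.4298 -0.3008]
drive_a 0.85 [364.2 182. ] [ 0.7111 -0.1433]
drive_a 0.78 [282.7 228.7] [0.5736 0.1009]
rib_a 0.81 [112.6 246. ] [0.5237 0.5768]
rib_a 0.71 [371.4 153.4] [ 0.785  -0.1612]
rib_a 0.67 [419.1 299.6] [ 0.3625 -0.2683]
screwdriver 0.9 [273.6 171.7] [0.7442 0.1253]
bowl 0.8 [473.2 229.4] [ 0.5627 -0.4525]
heatsink 0.75 [188.9 255.3] [0.5    0.3715]
heatsink 0.63 [284.1 230.9] [0.567  0.0969]
side ['intrinsics', 'T', 'shot'] [[-0.6964  0.5507 -0.4602 -0.1239]
 [-0.7176 -0.5314  0.4501  0.749 ]
 [ 0.0033  0.6437  0.7653  1.2263]]
cage 0.86 [288. 239.] [0.5075 0.1184]
bay_left 0.59 [297.3 250.7] [0.4561 0.1288]
bay_right 0.7 [277.1 223.5] [0.5756 0.1007]
[... 300 characters left out ...]
-0.1526]
rib_a 0.87 [161.9 322.8] [0.5221 0.5719]
rib_a 0.8 [403.7 192.3] [ 0.3577 -0.2639]
screwdriver 0.57 [237.1 198.8] [0.7372 0.13  ]
bowl 0.98 [387.  141.7] [ 0.571  -0.4587]
bowl 0.66 [298.2 252. ] [0.4508 0.1303]
{'time': 1.1, 'q': array([-1.1819,  0.2639,  1.604 ,  0.    ,  1.2737, -0.0369]), 'joint_vel': array([ 0.0001,  0.0017, -0.    , -0.0015,  0.0017, -0.0007]), 'joint_torque': array([  0.0002, -51.5082, -36.773 ,  -0.0001,   0.0007,  -0.    ]), 'tool_pos': array([ 0.2788, -0.6147,  0.2313]), 'tcp_rot': array([3.0707, 0.6638, 0.    ]), 'wrist_force': array([-0.9439,  0.7791,  0.2031]), 'torque': array([ 0.0438,  0.0084, -0.0226]), 'grip_force': 0.0, 'width': 0.9973851038945293}
```

View pics/top0.png

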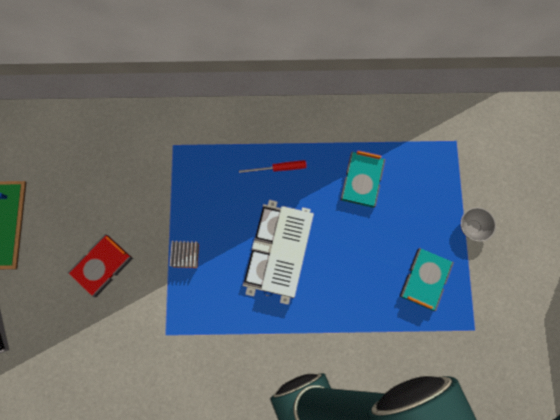

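View pics/side0.png

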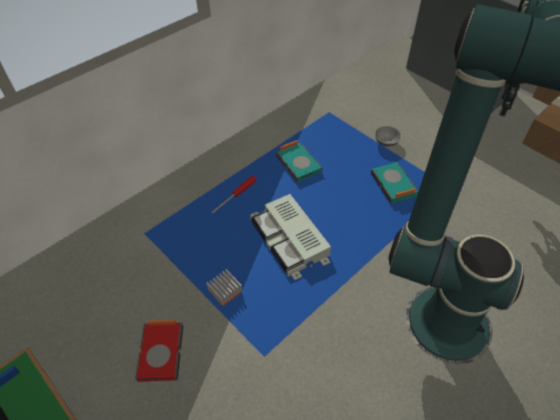

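The top view shows the cage at about (280,250). Its roofed front side faces image right (world -y), and the open rear with both drives' tops faces left. The red drive (100,265) and the two turquoise ones (363,180) and (427,278) are the look-alikes. Next I'll fit the cage pose to the roof outline.

```bash
cat > fit.py <<'E'
from h import *
from scipy.optimize import least_squares
np.set_printoptions(precision=4,suppress=True)
x0=[.509,.114,np.radians(76.5)]
def W(v,P):
    c,s=np.cos(v[2]),np.sin(v[2]);return np.array([v[0]+c*P[0]-s*P[1],v[1]+s*P[0]+c*P[1],P[2]])
C=[(-.0735,-.12,.048),(-.0735,.12,.048),(.0185,.12,.048),(.0185,-.12,.048)]
obs=[];ps={}
for n in ["top","side"]:
    p=viewer.read_camera(n);ps[n]=p;im=p["image"]
    hsv=cv2.cvtColor(im,cv2.COLOR_RGB2HSV)
    q=np.array([proj(p,W(x0,c)) for c in C],np.float32)
    roi=np.zeros(im.shape[:2],np.uint8);cv2.fillConvexPoly(roi,cv2.convexHull(q).astype(np.int32),255)
    med=np.median(im[roi>0],0);print(n,"roof colour",med,q.round(1).tolist())
    roi=cv2.dilate(roi,np.ones((13,13)))
    g=cv2.GaussianBlur(im.astype(np.float32),(0,0),.6)
    # edge search along normals of each roof edge
    for i in range(4):
        a,b=np.array(C[i]),np.array(C[(i+1)%4])
        for t in np.linspace(.1,.9,25):
            P=a+t*(b-a);u=proj(p,W(x0,P));d=proj(p,W(x0,b))-proj(p,W(x0,a));nrm=np.array([-d[1],d[0]])/np.linalg.norm(d)
            cc=q.mean(0)
            if nrm@(u-cc)<0:nrm=-nrm
            k=np.arange(-5,5.01,.25);pts=(u+k[:,None]*nrm).astype(np.float32)
            prof=cv2.remap(g,pts[None,:,0],pts[None,:,1],cv2.INTER_LINEAR)[0].sum(1)
            gr=-np.gradient(prof);j=gr.argmax()
            if gr[j]>12: obs.append((n,i,P,nrm,pts[j]))
def res(v): return [o[3]@(proj(ps[o[0]],W(v,o[2]))-o[4]) for o in obs]
v=x0
for _ in range(3):
    r=least_squares(res,v,loss="soft_l1",f_scale=.4);v=r.x
rr=np.array(res(v))
for n in ps:
  for i in range(4): 
    s=[k for k,o in enumerate(obs) if o[0]==n and o[1]==i]; print(n,i,len(s),np.median(rr[s]) if s else None)
print("cage",v[:2],np.degrees(v[2]))
vis=[]
for n in ps:
    im=ps[n]["image"][:,:,::-1]
    c=proj(ps[n],[v[0],v[1],.03]).astype(int);x,y=c-[50,75]
    crop=cv2.resize(im[y:y+150,x:x+100],None,fx=4,fy=4,interpolation=cv2.INTER_CUBIC)
    f=lambda P:tuple(int(z) for z in ((proj(ps[n],W(v,P))-[x,y]+.5)*4))
    cv2.polylines(crop,[np.array([f(c) for c in C])],True,(0,0,255),1)
    for yy in(.064,-.064):
        cv2.polylines(crop,[np.array([f((a,yy+b,.026)) for a,b in[(.0735,.051),(.0735,-.051),(-.0735,-.051),(-.0735,.051)]])],True,(0,255,0),1)
    vis.append(crop)
cv2.imwrite("pics/fit.png",np.hstack(vis))
E
python3 fit.py
```

```text
top roof colour [196. 203. 190.] [[313.0, 212.8000030517578], [294.79998779296875, 296.79998779296875], [261.79998779296875, 289.29998779296875], [281.20001220703125, 205.89999389648438]]
side roof colour [169. 176. 158.] [[289.20001220703125, 194.0], [330.8999938964844, 246.39999389648438], [304.6000061035156, 259.6000061035156], [264.3999938964844, 205.10000610351562]]
top 0 25 0.04272658268539805
top 1 25 -0.5129581419285628
top 2 24 -0.39298991075507916
top 3 25 -0.08248998952273623
side 0 25 -0.3660483576832411
side 1 25 0.048164401196899055
side 2 25 0.1497331555473705
side 3 25 -0.44733153703301937
cage [0.5104 0.1136] 76.00207827929607
```

View pics/fit.png

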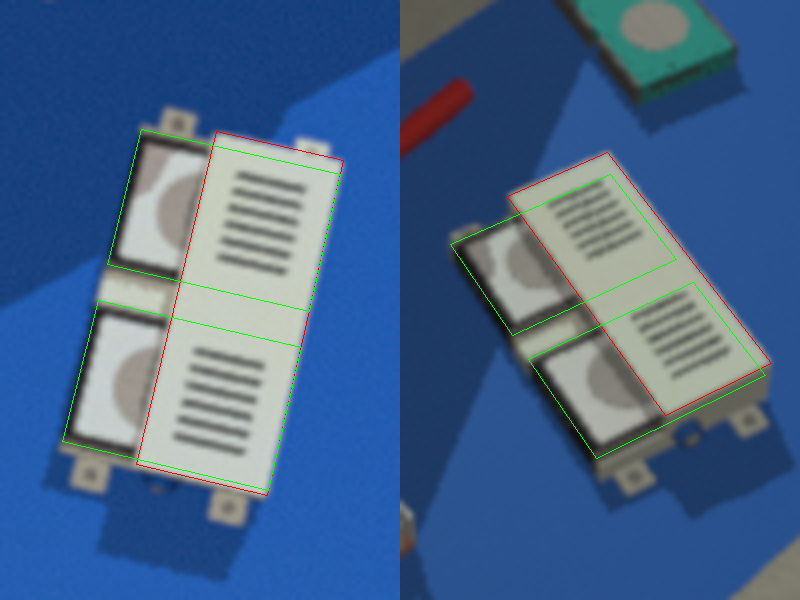

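The fit is good: cage at (0.510, 0.114), yaw 76°. I'll shut the gripper, turn the tool so its x lies along cage x, and go behind the left bay.

step_arm --series '[0.034,-0.044,0.005,-0.112,0.068,-0.088,0.01,-0.225,0.101,-0.131,0.015,-0.337,0.135,-0.175,0.02,-0.45,0.169,-0.219,0.025,-0.563,0.203,-0.263,0.03,-0.675,0.236,-0.306,0.035,-0.788,0.27,-0.35,0.04,-0.901]' --gripper 0 --newtons 60

```text
time: 2.2
tool_pos: [0.3804, -0.1829, 0.1916]
tcp_rot: [2.471, 1.938, 0.001]
wrist_force: [0.7, 0.1, 0.5]
width: -0.003
grip_force: 0.0
```

step_arm --series '[0.055,-0.001,0.01,0,0.11,-0.002,0.02,0,0.165,-0.004,0.03,0,0.22,-0.005,0.04,0,0.275,-0.006,0.05,0,0.33,-0.007,0.06,0,0.38,-0.009,0.07,0,0.42,-0.01,0.09,0]'

```text
time: 3.2
tool_pos: [0.4732, 0.2282, 0.1021]
tcp_rot: [2.473, 1.936, 0.005]
wrist_force: [-0.3, -0.4, 0.4]
width: -0.002
grip_force: 0.0
```

step_arm --series '[0,0,0.04,0,0,0,0.075,0,0,0,0.089,0,0,0,0.089,0]'

```text
time: 3.7
tool_pos: [0.4713, 0.2251, 0.0117]
tcp_rot: [-2.475, -1.934, 0.003]
wrist_force: [0.5, -0.5, -0.9]
width: 0.0
grip_force: 0.0
```

```bash
cat > st.py <<'E'
from h import *
s=monitor.read_state();c,sn=np.cos(np.radians(76)),np.sin(np.radians(76))
d=s["tool_pos"][:2]-[.5104,.1136];f=s["wrist_force"]
print("t",round(s["time"],2),"cage xy mm",np.round([1e3*(c*d[0]+sn*d[1]),1e3*(-sn*d[0]+c*d[1])],1),"z",round(1e3*s["tool_pos"][2],1),"F cage",np.round([c*f[0]+sn*f[1],-sn*f[0]+c*f[1],f[2]],1))
E
python3 st.py
```

```text
t 3.7 cage xy mm [98.8 64.9] z 11.7 F cage [-0.3 -0.6 -0.9]
```

step_arm --series '[-0.003,0,0,0,-0.006,0,0,0,-0.008,0,0,0,-0.009,0,0,0]'

```text
time: 4.2
tool_pos: [0.47, 0.2167, 0.0128]
tcp_rot: [2.475, 1.934, 0.001]
wrist_force: [1.1, -1.0, 1.0]
width: -0.005
grip_force: 0.0
```

step_arm --series '[-0.001,0,0,0,-0.002,0,0,0,-0.002,0,0,0]'

```text
time: 4.58
tool_pos: [0.4691, 0.2148, 0.0122]
tcp_rot: [-2.475, -1.935, 0.0]
wrist_force: [0.7, -0.8, 0.2]
width: 0.002
grip_force: 0.0
```

step_arm --series '[-0.001,0,0,0,-0.001,0,0,0]'

```text
time: 4.82
tool_pos: [0.4689, 0.2138, 0.0122]
tcp_rot: [-2.475, -1.935, 0.0]
wrist_force: [-0.4, 0.1, 0.0]
width: 0.0
grip_force: 0.0
```

step_arm --series '[-0.001,0,0,0,-0.001,0,0,0]'

```text
time: 5.08
tool_pos: [0.4687, 0.2128, 0.0123]
tcp_rot: [-2.475, -1.934, 0.0]
wrist_force: [-0.5, -0.7, 0.2]
width: 0.001
grip_force: 0.0
```

step_arm --series '[-0.001,0,0,0,-0.001,0,0,0]'

```text
time: 5.32
tool_pos: [0.4685, 0.2119, 0.0123]
tcp_rot: [-2.475, -1.935, 0.0]
wrist_force: [0.9, 0.7, 0.3]
width: 0.001
grip_force: 0.0
```

step_arm --series '[-0.001,0,0,0,-0.001,0,0,0]'

```text
time: 5.58
tool_pos: [0.4684, 0.2112, 0.0123]
tcp_rot: [-2.475, -1.934, -0.001]
wrist_force: [1.1, 1.6, -0.7]
width: -0.002
grip_force: 0.7
```

step_arm --series '[-0.001,0,0,0,-0.001,0,0,0]'

```text
time: 5.82
tool_pos: [0.4682, 0.2103, 0.0124]
tcp_rot: [-2.475, -1.934, -0.001]
wrist_force: [0.4, 3.2, -0.9]
width: -0.001
grip_force: 1.6
```

step_arm --series '[-0.001,0,0,0,-0.001,0,0,0]'

```text
time: 6.08
tool_pos: [0.4681, 0.2097, 0.0124]
tcp_rot: [-2.475, -1.934, -0.002]
wrist_force: [1.1, 5.4, -2.5]
width: 0.001
grip_force: 2.6
```

step_arm --series '[-0.001,0,0,0,-0.001,0,0,0]'

```text
time: 6.32
tool_pos: [0.4682, 0.2096, 0.0125]
tcp_rot: [-2.475, -1.933, -0.005]
wrist_force: [1.8, 9.6, -4.3]
width: 0.0
grip_force: 4.4
```

step_arm --series '[-0.001,0,0,0,-0.001,0,0,0]'

```text
time: 6.58
tool_pos: [0.4682, 0.2096, 0.0126]
tcp_rot: [-2.475, -1.931, -0.007]
wrist_force: [1.3, 12.3, -4.4]
width: -0.004
grip_force: 6.1
```

step_arm --series '[-0.001,0,0,0,-0.001,0,0,0]'

```text
time: 6.82
tool_pos: [0.4682, 0.2095, 0.0127]
tcp_rot: [-2.475, -1.93, -0.01]
wrist_force: [1.8, 16.2, -7.2]
width: -0.003
grip_force: 7.9
```

step_arm --series '[-0.001,0,0,0,-0.001,0,0,0]'

```text
time: 7.08
tool_pos: [0.4682, 0.2095, 0.0127]
tcp_rot: [-2.475, -1.929, -0.012]
wrist_force: [1.7, 19.5, -8.7]
width: -0.001
grip_force: 9.6
```

step_arm --series '[-0.001,0,0,0,-0.001,0,0,0]'

```text
time: 7.32
tool_pos: [0.4683, 0.2094, 0.0128]
tcp_rot: [-2.475, -1.928, -0.014]
wrist_force: [1.8, 23.3, -9.1]
width: 0.001
grip_force: 11.4
```

step_arm --series '[-0.001,0,0,0,-0.001,0,0,0]'

```text
time: 7.58
tool_pos: [0.4683, 0.2094, 0.0129]
tcp_rot: [-2.475, -1.927, -0.017]
wrist_force: [1.9, 27.2, -10.6]
width: -0.001
grip_force: 13.1
```

Held at 27 N with about 1.5 mm of play, so the left drive is the locked one. Next, the right bay.

step_arm --series '[0.008,0,0,0,0.02,0,0,0,0.02,0,-0.025,0,0.02,0.05,-0.025,0,0.02,0.1,-0.025,0,0.02,0.128,-0.025,0,0.02,0.128,-0.01,0,0.02,0.128,0,0]'

```text
time: 8.57
tool_pos: [0.5932, 0.1912, 0.0103]
tcp_rot: [-2.474, -1.933, 0.006]
wrist_force: [-0.5, -0.5, -0.0]
width: 0.004
grip_force: 0.0
```

step_arm --series '[-0.003,0,0,0,-0.006,0,0,0,-0.008,0,0,0,-0.008,0,0,0]'

```text
time: 9.07
tool_pos: [0.5936, 0.1839, 0.0129]
tcp_rot: [2.475, 1.934, 0.001]
wrist_force: [-0.0, -1.1, 0.7]
width: -0.008
grip_force: 0.0
```

```bash
python3 st.py
```

```text
t 9.07 cage xy mm [ 88.4 -63.7] z 12.9 F cage [-1.1 -0.2  0.7]
```

step_arm --series '[-0.001,0,0,0,-0.002,0,0,0,-0.003,0,0,0]'

```text
time: 9.45
tool_pos: [0.5927, 0.181, 0.0123]
tcp_rot: [-2.475, -1.935, 0.0]
wrist_force: [-0.3, 0.3, 0.7]
width: 0.003
grip_force: 0.0
```

step_arm --series '[-0.001,0,0,0,-0.001,0,0,0]'

```text
time: 9.7
tool_pos: [0.5925, 0.18, 0.0123]
tcp_rot: [-2.475, -1.934, 0.0]
wrist_force: [-0.2, 0.2, 1.1]
width: -0.001
grip_force: 0.1
```

step_arm --series '[-0.001,0,0,0,-0.002,0,0,0]'

```text
time: 9.95
tool_pos: [0.5922, 0.1788, 0.0123]
tcp_rot: [-2.475, -1.934, -0.002]
wrist_force: [1.1, 4.5, -1.9]
width: 0.005
grip_force: 2.5
```

step_arm --series '[-0.001,0,0,0,-0.002,0,0,0]'

```text
time: 10.2
tool_pos: [0.5921, 0.1781, 0.0125]
tcp_rot: [-2.475, -1.932, -0.005]
wrist_force: [1.3, 9.8, -3.0]
width: -0.002
grip_force: 5.2
```

step_arm --series '[-0.001,0,0,0,-0.002,0,0,0]'

```text
time: 10.45
tool_pos: [0.5922, 0.1776, 0.0128]
tcp_rot: [-2.475, -1.931, -0.009]
wrist_force: [0.7, 13.8, -2.0]
width: -0.0
grip_force: 7.1
```

step_arm --series '[-0.001,0,0,0,-0.001,0,0,0]'

```text
time: 10.7
tool_pos: [0.5924, 0.1767, 0.0132]
tcp_rot: [-2.475, -1.932, -0.01]
wrist_force: [2.8, 11.8, -0.8]
width: -0.002
grip_force: 6.4
```

It gives at about 14 N. I'll keep pushing.

step_arm --series '[-0.001,0,0,0,-0.002,0,0,0,-0.003,0,0,0]'

```text
time: 11.08
tool_pos: [0.5912, 0.1728, 0.013]
tcp_rot: [-2.475, -1.934, -0.007]
wrist_force: [1.1, 7.7, -2.2]
width: -0.002
grip_force: 4.1
```

step_arm --series '[-0.001,0,0,0,-0.002,0,0,0,-0.003,0,0,0]'

```text
time: 11.45
tool_pos: [0.59, 0.169, 0.0126]
tcp_rot: [-2.475, -1.933, -0.005]
wrist_force: [1.1, 8.1, -2.8]
width: -0.001
grip_force: 3.7
```

```bash
python3 st.py
```

```text
t 11.45 cage xy mm [ 73.1 -63.8] z 12.6 F cage [ 8.1  0.8 -2.8]
```

step_arm --series '[-0.002,0,0,0,-0.0045,0,0,0,-0.007,0,0,0,-0.0095,0,0,0,-0.012,0,0,0,-0.0145,0,0,0,-0.017,0,0,0,-0.02,0,0,0]'

```text
time: 12.45
tool_pos: [0.5851, 0.1496, 0.0125]
tcp_rot: [-2.475, -1.933, -0.004]
wrist_force: [1.4, 8.1, -3.0]
width: 0.0
grip_force: 4.0
```

```bash
python3 st.py
```

```text
t 12.45 cage xy mm [ 53.  -63.8] z 12.5 F cage [ 8.3  0.6 -3. ]
```

step_arm --series '[-0.0025,0,0,0,-0.005,0,0,0,-0.0075,0,0,0,-0.01,0,0,0,-0.0125,0,0,0,-0.0145,0,0,0,-0.016,0,0,0,-0.017,0,0,0]'

```text
time: 13.45
tool_pos: [0.5809, 0.133, 0.0124]
tcp_rot: [-2.475, -1.933, -0.004]
wrist_force: [1.4, 7.4, -2.9]
width: 0.004
grip_force: 3.8
```

```bash
python3 st.py
```

```text
t 13.45 cage xy mm [ 35.9 -63.7] z 12.4 F cage [ 7.5  0.4 -2.9]
```

step_arm --series '[0.006,0,0,0,0.008,0,-0.04,0,0.008,0,-0.08,0,-0.04,0,-0.08,0,-0.09,0,-0.08,0,-0.128,0,-0.08,0,-0.128,0,-0.06,0,-0.128,0,-0.05,0]'

```text
time: 14.45
tool_pos: [0.5486, 0.0065, 0.0615]
tcp_rot: [-2.476, -1.933, 0.003]
wrist_force: [-0.1, 1.0, -0.2]
width: -0.002
grip_force: 0.0
```

```bash
python3 st.py; python3 - <<'E'
from h import *
np.set_printoptions(precision=4,suppress=True)
c,s=np.cos(np.radians(76)),np.sin(np.radians(76));R=np.array([[c,s],[-s,c]])
for n in["top","side"]:
    p=viewer.read_camera(n)
    for l,z in dict(rib_a=.042,drive_a=0).items():
        for r in viewer.spot_point(p,l)[:5]: print(n,l,round(r["score"],2),1e3*R@(at_z(p,r["point"],z)[:2]-[.5104,.1136]))
    q=proj(p,[.5104-.02,.1136-.05,.03]).astype(int);im=p["image"][:,:,::-1];x,y=q-[50,75]
    v=cv2.resize(im[y:y+150,x:x+100],None,fx=4,fy=4,interpolation=cv2.INTER_CUBIC)
    globals().setdefault("V",[]).append(v)
cv2.imwrite("pics/hook.png",np.hstack(V))
E
```

```text
t 14.45 cage xy mm [-94.7 -62.9] z 61.5 F cage [ 1.   0.4 -0.2]
top rib_a 0.85 [-408.8877   46.9024]
top rib_a 0.78 [444.6148  94.1227]
top rib_a 0.51 [-121.604   -60.5291]
top drive_a 0.97 [473.2862 153.9048]
top drive_a 0.93 [-11.0701  62.9624]
top drive_a 0.71 [-193.9356 -254.3728]
top drive_a 0.57 [-428.7343  -16.9925]
side rib_a 0.98 [-128.8054  -70.5517]
side rib_a 0.95 [444.468  106.8627]
side rib_a 0.81 [-402.4117   61.8706]
side rib_a 0.66 [-193.668  -348.4051]
side drive_a 0.96 [-207.9011 -269.9848]
side drive_a 0.82 [ 3.3308 60.9769]
side drive_a 0.59 [-53.2379 -61.6984]
side drive_a 0.57 [-415.253   -10.3765]
side drive_a 0.55 [472.1896 155.8813]
```

View pics/hook.png

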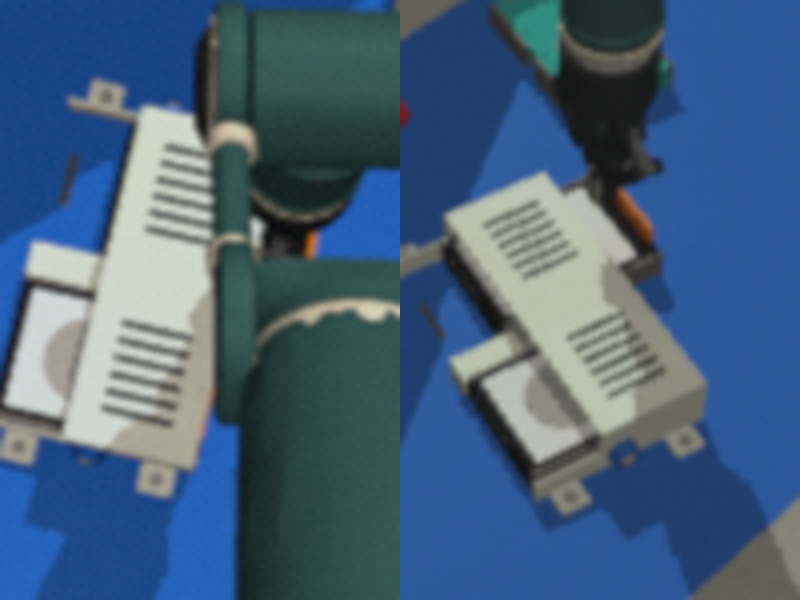

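The right drive is about 50 mm out. Its orange rib is clear of the roof (side half, about (635,215)) and the finger hangs between roof and rib. I'll lower the finger behind the rib and pull.

step_arm --series '[0,0,0.012,0,0,0,0.022,0,0,0,0.028,0,0,0,0.03,0,0,0,0.03,0]'

```text
time: 15.38
tool_pos: [0.5494, 0.0073, 0.0321]
tcp_rot: [-2.475, -1.934, 0.0]
wrist_force: [0.4, 0.3, 0.4]
width: -0.0
grip_force: 0.0
```

```bash
python3 st.py
```

```text
t 15.38 cage xy mm [-93.7 -63.6] z 32.1 F cage [ 0.4 -0.4  0.4]
```

step_arm --series '[-0.003,0,0,0,-0.006,0,0,0,-0.009,0,0,0,-0.0105,0,0,0,-0.012,0,0,0,-0.0135,0,0,0,-0.015,0,0,0,-0.0165,0,0,0]'

```text
time: 16.38
tool_pos: [0.5461, -0.0069, 0.0324]
tcp_rot: [-2.475, -1.932, -0.005]
wrist_force: [2.1, 7.6, -0.9]
width: 0.003
grip_force: 4.1
```

```bash
python3 st.py
```

```text
t 16.38 cage xy mm [-108.3  -63.8] z 32.4 F cage [ 7.8 -0.2 -0.9]
```

step_arm --series '[-0.003,0,0,0,-0.007,0,0,0,-0.011,0,0,0,-0.015,0,0,0,-0.019,0,0,0,-0.023,0,0,0,-0.027,0,0,0,-0.03,0,0,0]'

```text
time: 17.38
tool_pos: [0.5384, -0.0375, 0.0323]
tcp_rot: [-2.475, -1.935, -0.001]
wrist_force: [0.0, 3.3, -0.1]
width: -0.001
grip_force: 1.7
```

```bash
python3 st.py
```

```text
t 17.38 cage xy mm [-139.8  -63.7] z 32.3 F cage [ 3.2  0.8 -0.1]
```

step_arm --series '[-0.003,0,0,0,-0.007,0,0,0,-0.011,0,0,0,-0.015,0,0,0,-0.019,0,0,0,-0.023,0,0,0,-0.027,0,0,0,-0.03,0,0,0]'

```text
time: 18.38
tool_pos: [0.531, -0.0672, 0.0323]
tcp_rot: [2.475, 1.934, 0.0]
wrist_force: [1.1, 4.3, 0.7]
width: 0.003
grip_force: 1.9
```

```bash
python3 st.py
```

```text
t 18.38 cage xy mm [-170.4  -63.7] z 32.3 F cage [ 4.5 -0.   0.7]
```

step_arm --series '[-0.003,0,0,0,-0.007,0,0,0,-0.011,0,0,0,-0.015,0,0,0,-0.019,0,0,0,-0.023,0,0,0,-0.027,0,0,0,-0.03,0,0,0]'

```text
time: 19.38
tool_pos: [0.5237, -0.0963, 0.0323]
tcp_rot: [2.475, 1.934, 0.0]
wrist_force: [0.3, 4.5, 0.3]
width: 0.004
grip_force: 2.0
```

step_arm --series '[-0.003,0,0,0,-0.007,0,0,0,-0.011,0,0,0,-0.015,0,0,0,-0.018,0,0,0,-0.021,0,0,0,-0.023,0,0,0,-0.025,0,0,0]'

```text
time: 20.38
tool_pos: [0.5177, -0.1204, 0.0323]
tcp_rot: [-2.475, -1.935, -0.0]
wrist_force: [0.4, 4.4, 1.7]
width: -0.0
grip_force: 2.2
```

```bash
python3 st.py
```

```text
t 20.38 cage xy mm [-225.3  -63.7] z 32.3 F cage [4.4 0.7 1.7]
```

step_arm --series '[0.006,0,0,0,0.01,0,0,0,0.01,0,-0.04,0,0.01,0,-0.1,0,0.01,0,-0.16,0,-0.04,-0.01,-0.18,0,-0.09,-0.025,-0.18,0,-0.14,-0.035,-0.18,0]'

```text
time: 21.38
tool_pos: [0.4492, -0.2489, 0.213]
tcp_rot: [2.473, 1.935, -0.001]
wrist_force: [0.4, -0.3, -0.6]
width: -0.001
grip_force: 0.0
```

step_arm --series '[-0.05,-0.012,0,0,-0.1,-0.025,0,0,-0.15,-0.037,0,0,-0.19,-0.048,0,0,-0.19,-0.048,0,0]'

```text
time: 22.0
tool_pos: [0.3558, -0.4226, 0.212]
tcp_rot: [-2.479, -1.93, 0.002]
wrist_force: [0.1, 0.3, 0.8]
width: 0.001
grip_force: 0.0
```

```bash
python3 st.py; python3 - <<'E'
from h import *
np.set_printoptions(precision=1,suppress=True)
c,s=np.cos(np.radians(76)),np.sin(np.radians(76));R=np.array([[c,s],[-s,c]])
o=np.array([.5104,.1136])
V=[]
for n in["top","side"]:
    p=viewer.read_camera(n)
    for l,z in dict(rib_a=.042,drive_a=0,bowl=0,heatsink=0,screwdriver=.01).items():
        for r in viewer.spot_point(p,l)[:5]: print(n,l,round(r["score"],2),1e3*R@(at_z(p,r["point"],z)[:2]-o), np.round(at_z(p,r["point"],z)[:2],3))
    q=proj(p,[.5104-.02,.1136-.08,.03]).astype(int);im=p["image"][:,:,::-1];x,y=q-[50,75]
    v=cv2.resize(im[y:y+150,x:x+100],None,fx=4,fy=4,interpolation=cv2.INTER_CUBIC)
    for X in(-.168,0):
        Y=-.064 if X else .064
        P=[tuple(int(t) for t in (proj(p,np.r_[o+R.T@[X+a,Y+b],.026])-[x,y]+.5)*4) for a,b in[(.0735,.051),(.0735,-.051),(-.0735,-.051),(-.0735,.051)]]
        cv2.polylines(v,[np.array(P)],True,(0,255,0),1)
    V.append(v)
cv2.imwrite("pics/end.png",np.hstack(V))
E
```

```text
t 22.0 cage xy mm [-557.7   20.3] z 212.0 F cage [ 0.3 -0.   0.8]
top rib_a 0.96 [-406.9   54.5] [ 0.4 -0.3]
top rib_a 0.94 [449.   83.8] [0.5 0.6]
top rib_a 0.8 [-203.9 -329. ] [ 0.8 -0.2]
top rib_a 0.61 [-233.8  -69.1] [ 0.5 -0.1]
top drive_a 0.97 [-193.9 -254.4] [ 0.7 -0.1]
top drive_a 0.96 [-429.7  -11.1] [ 0.4 -0.3]
top drive_a 0.9 [-168.1  -67. ] [ 0.5 -0.1]
top drive_a 0.88 [472.6 157.9] [0.5 0.6]
top drive_a 0.64 [ 3.9 74. ] [0.4 0.1]
top bowl 0.86 [-535.6 -195. ] [ 0.6 -0.5]
top heatsink 0.81 [246.6  77.6] [0.5 0.4]
top screwdriver 0.55 [  60.6 -227.7] [0.7 0.1]
side rib_a 0.96 [-409.5   67. ] [ 0.3 -0.3]
side rib_a 0.88 [-177.2 -341.5] [ 0.8 -0.1]
side rib_a 0.67 [-513.2 -174.8] [ 0.6 -0.4]
side rib_a 0.65 [-238.9  -74.7] [ 0.5 -0.1]
side rib_a 0.6 [440.1 103.4] [0.5 0.6]
side drive_a 0.89 [ 2.5 58.9] [0.5 0.1]
side drive_a 0.89 [-201.6 -267.2] [ 0.7 -0.1]
side drive_a 0.69 [-164.8  -58.4] [ 0.5 -0.1]
side drive_a 0.61 [-415.4  -17.8] [ 0.4 -0.3]
side drive_a 0.59 [483.7 151.1] [0.5 0.6]
side bowl 0.77 [-544.5 -205.8] [ 0.6 -0.5]
side heatsink 0.69 [262.3  75. ] [0.5 0.4]
side heatsink 0.34 [-270.7 -105.5] [ 0.5 -0.2]
side screwdriver 0.64 [  67.6 -223.9] [0.7 0.1]
```

View pics/end.png

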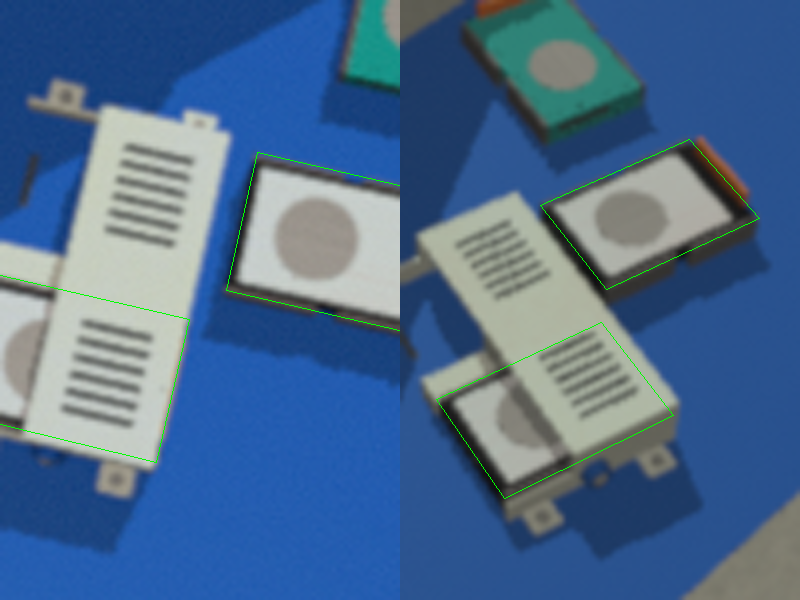

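The freed drive lies flat about 168 mm in front of the cage centre, with a clear gap to the roof edge (top half, about (230,200)). The left drive matches its seated outline, and the bowl, heat sink and screwdriver are where they were.

```bash
python3 -c "
from workcell import job
print(job.finish_job())"
```

```text
the job is handed in; nothing more can be done
None
```

The left drive was the locked one (1.5 mm of play, then rigid at 27 N) and stays seated; I pushed the right drive out at about 14 N, drew it clear of the cage to lie flat on the mat about 168 mm in front of the cage centre, and handed the job in at about 22 s; no verdict was returned.

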